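# Snap the cap onto the stirrer tube

## Task

Put the two cocktail stirrers end-down from the drying stand into the blue storage tube, then press the orange cap down on the tube's neck until it clicks over the catches. Do not stop at the click: keep pressing so that the cap squeezes the red sealing ring, and finish like that, still gripping the cap and pushing it down. Leave the other things on the island alone.

Things in the scene. Friction and masses are not known exactly. Their poses are not given: they have to be found in the camera images.
- tube_mouth (a point): centre of the tube's open mouth, at its rim, 132 mm above the worktop; z up. Bore 31 mm across, its floor 124 mm below the rim. On the rim lies a red springy sealing ring (36 mm outside, 31 mm inside) whose top stands 3 mm above the rim. Four small sprung steel catch balls stand 3 mm out of the neck all round, their centres 8 mm below the rim
- tube: blue upright storage tube, 42 mm across, fixed to the worktop on a round black foot 72 mm across; its upper 26 mm are a narrower neck of 39 mm that tapers to 36 mm at the rim. Origin at the centre of its underside, z up
- seal (a joint): the red sealing ring on the tube's rim: how far it is squeezed down, 0 (free) to 0.003 m (squeezed level with the rim); its spring gives 1 N at first, about 10 N fully squeezed
- cap_center (a point): centre of the loose orange snap cap, half-way up it, 28 mm above its bottom edge; z up. It stands open side down, 56 mm tall, 50 to 100 g: a hollow skirt 54 mm across, 22 mm tall, and on it a round ribbed grip 28 mm across, 34 mm tall, to be taken from above. A rounded bead inside the bottom edge leaves a 42 mm opening; above it the skirt is 48 mm inside, 18 mm deep
- cap: the snap cap: origin at the centre of its bottom edge, z up. Pressed straight down on the neck, its bead meets the catches when its bottom edge is about 7 mm below the rim: resistance rises to about 10 N, drops away at 11 to 12 mm as the cap clicks over (the catches then pull it on by themselves a little), then the cap meets the sealing ring with its bottom edge 15 mm below the rim; 18 mm below is the hard stop
- stirrer_a_center (a point): centre (half-way along) of cocktail stirrer A: a steel rod with rounded ends and a thin green band, 10 mm across, 108 mm long, 25 to 60 g, z along it. At the start it stands upright in an outer hole of the drying stand, its lower 30 mm in the hole and its top 118 mm above the worktop. The two stirrers are alike
- stirrer_b_center (a point): centre (half-way along) of cocktail stirrer B: a steel rod with rounded ends and a thin green band, 10 mm across, 108 mm long, 25 to 60 g, z along it. At the start it stands upright in an outer hole of the drying stand, its lower 30 mm in the hole and its top 118 mm above the worktop. The two stirrers are alike
- stand: wooden drying stand, fixed: a block 100 x 44 x 40 mm (x, y, z) with three holes 30 mm deep in a row along its x, 30 mm apart, the stirrers in the two outer ones (60 mm apart), the middle one empty; origin at the centre of its underside
- spice_a: bystander, to be left alone: spice jar with a dark lid, 45 mm across, 105 mm tall; origin at the centre of its underside
- spice_e: bystander, to be left alone: spice jar with a yellow lid, 45 mm across, 100 mm tall; origin at the centre of its underside
- salt_shaker: bystander, to be left alone: grey and clear salt shaker, 44 mm across, 90 mm tall; origin at the centre of its underside
- red_cup: bystander, to be left alone: small red dish upside down, 95 mm across, 48 mm tall; origin at the centre of its underside
Not all that is in view belongs to the job. Of the things that look like the cap, the largest one is meant.

How it is judged (in metres and radians):
On the way, in this order (a step that is already met when the one before it is completed fails the run):
1. a stirrer stands in the tube (((z of stirrer_a_center in the frame of tube between 0.03 and 0.08 m and horizontal distance between stirrer_a_center and tube below 0.016 m) or (z of stirrer_b_center in the frame of tube between 0.03 and 0.08 m and horizontal distance between stirrer_b_center and tube below 0.016 m))), for 0.2 s.
2. both stirrers stand in the tube (z of stirrer_a_center in the frame of tube between 0.03 and 0.08 m and horizontal distance between each of stirrer_a_center, stirrer_b_center and tube below 0.016 m and z of stirrer_b_center in the frame of tube between 0.03 and 0.08 m), for 0.2 s.
3. the cap has clicked over the catches (horizontal distance between cap and tube below 0.005 m and angle between the z axis of cap and the z axis of tube, either way round below 0.1 rad and z of cap in the frame of tube below 0.1175 m), for 0.1 s.
At the end, for the whole second after the job is handed in: both stirrers stand in the tube; the cap sits clicked on the tube's neck (bottom edge at least 15.8 mm below the rim, within 5 mm of the tube's axis and 0.1 rad of upright); the fingers hold it with more than 2 N and push it so that the sealing ring is squeezed by more than 1 mm (all of step 2 and horizontal distance between cap and tube below 0.005 m and angle between the z axis of cap and the z axis of tube, either way round below 0.1 rad and z of cap in the frame of tube below 0.1162 m and value of joint seal above 0.001 m and contact force between the fingers and cap above 2 N); the arm keeps its last pose, push and grip.
It fails at once if the spice jar with a dark lid is shoved or knocked over (distance of spice_a from where it was at the start of the episode above 0.03 m or angle between spice_a's own z axis and vertical above 0.5 rad).
It fails at once if the spice jar with a yellow lid is shoved or knocked over (distance of spice_e from where it was at the start of the episode above 0.03 m or angle between spice_e's own z axis and vertical above 0.5 rad).
It fails at once if the grey and clear salt shaker is shoved or knocked over (distance of salt_shaker from where it was at the start of the episode above 0.03 m or angle between salt_shaker's own z axis and vertical above 0.5 rad).
It fails at once if the small red dish upside down is shoved or knocked over (distance of red_cup from where it was at the start of the episode above 0.03 m or angle between red_cup's own z axis and vertical above 0.5 rad).
It also fails if it takes over 70 s, if anything falls off the work surface, if the arm or the gripper's body presses on something with over 40 N, if the wrist force passes 120 N, or if a joint passes its speed limit or range.

## Robot

A 6-joint arm with a two-finger parallel gripper is mounted at the origin on a cart in front of the work surface, level with it; the furniture and walls round the work are solid. World frame = base frame: x ahead of the robot, y to its left, z up, the work surface at z = 0. Lengths are in mm, angles in rad, forces in N, time in s.
With the tool pointing down it reaches from about 275 to 1000 mm from the base axis. Payload 8.4 kg.
Tool frame: the origin (TCP) lies between the finger pads; the fingertips stand r.finger_overhang ahead of it and the grasp point (between the pads) is the TCP (r.finger_overhang is the distance from the TCP to the fingertips, in mm); z points along the fingers, y is the line along which they close (so a half turn about z gives the same grasp; the last joint's range is limited). The gripper opens to 85 mm and grips with 20 to 120 N. Pads are 22 mm wide; open, the fingers measure 114 mm over their backs; the gripper's body (76 mm by 85 mm) begins 54 mm behind the grasp point. The pads swing forward as they close: fully open they stand 13 mm farther back than shut.
Start: joints at [-1.183, 0.353, 1.633, -0, 1.155, -0.002], TCP at [237.501, -578.119, 250.281] pointing down, gripper open.
Joint ranges: [-2.63, 2.63], [-0.92, 2.1], [0.06, 2.66], [-1.3, 4.44], [0, 2.69], [-3.02, 3.02]. Speed limits (rad/s): [2.22, 2.22, 2.79, 3.14, 3.14, 3.14].

## Interface

Orientations are given as [roll, pitch, yaw] about the fixed x, y, z axes, in that order (R = Rz(yaw) Ry(pitch) Rx(roll)).
In Python, from rig import r, cams, sign_off gives the robot as it stands.
- The arm moves only by the shell command python3 -m crank 'ROWS' [FORCE]. ROWS is JSON, a list of rows, each a list of 7 numbers: the shift along the tool's x, y, z in m, then the turn, a rotation vector about the tool's x, y, z in rad, then the closure, from 0 (fully open) to 1 (shut). In form: [[dx, dy, dz, ax, ay, az, gripper], ...]. A call has 1 to 5 rows; each row is the pose to reach, as a shift and turn from the pose commanded when the call began, along the tool's axes at that moment; what a row does not reach only later rows make up. A row lasts 1/10 s, in which the tool goes at most 50 mm and 8.59 degrees, less where a joint would pass 70% of its speed; a pose out of reach is approached as far as the arm can. A call with a gripper value outside its range is refused whole. The fingers move at their own pace and stop on an object; FORCE is the grip in N (left out, the last holds). Time passes only in rows, so rows that repeat a pose let the fingers close. It gives the time, the measured TCP pose, the force, the opening and the grip force at its end, in the units of the state.
- r.sense(): the state, without advancing time (a new reading comes with each control period).
- cams.grab_frame(name): name is "scene" or "top" or "wrist"; returns a dict with "image" (480x640x3 uint8, red, green, blue), "fx", "fy", "cx", "cy" (pixels), "D" ([k1, k2, p1, p2, k3] as OpenCV has them; the pictures are not rectified), "position" and "orientation" of the camera in the world. Camera axes: x right, y down, z forward; pixel columns grow to the right and rows downward; lengths in mm; the calibration is good to about 2 mm. A picture is of the moment at which its call begins. There is no depth.
- sign_off(): hands the job in; it is judged then, once.
The state is a dict: "clock": time; "qpos": joint angles; "qvel": joint speeds; "joint_efforts": joint torques, N m; "eef_pos": TCP position; "tcp_rot": TCP orientation; "contact_force": force on the tool from outside, world axes, zero at the start; "wrist_torque": the same for the moment, N m; "opening": opening from 0.0 (shut) to 1.0 (fully open); "grasp_force": force on a finger pad.
Only numpy, scipy, OpenCV 4.12 (cv2) and the standard library are available. Lean on these libraries where they do the work, as an engineer would, in place of code of your own. Each camera call takes 0.05 s, during which the arm holds its last target. There are 200 camera calls.

## Working session

There is one attempt and no reset: what is moved stays moved. The work goes in short steps, Python scripts to look and compute and a shell command to move; the robot and the scene stay as the last step left them, time stands still between calls to the robot, and variables do not carry over. Pictures are saved under pics/ and viewed, at most 10 in all, crops included, and the job is handed in when it is done.

```bash
ls; mkdir -p pics
python3 - <<'E'
from rig import r,cams
import cv2
print(r.sense(), r.finger_overhang)
for n in ("scene","top"):
    f=cams.grab_frame(n); cv2.imwrite(f"pics/{n}0.png",f["image"][:,:,::-1]); print(n,{k:v for k,v in f.items() if k!="image"})
E
```

```text
pics
{'clock': 0.0, 'qpos': array([-1.18340997e+00,  3.53656744e-01,  1.63414400e+00,  3.29359170e-05,
        1.15524016e+00, -2.40945865e-03]), 'qvel': array([-0.00016203, -0.00069749, -0.00065693,  0.00089663,  0.00017205,
        0.00030033]), 'joint_efforts': array([-6.47134984e-04, -6.05268717e+01, -3.42073059e+01,  8.74392049e-05,
        9.50434740e-03,  3.29758983e-06]), 'eef_pos': array([ 237.32616219, -577.68111136,  249.55209467]), 'tcp_rot': array([-3.14014449e+00, -3.36029071e-05,  3.89782469e-01]), 'contact_force': array([ 0.01190047, -0.03630862, -0.7073101 ]), 'wrist_torque': array([-0.01721485,  0.00293467,  0.02041418]), 'grasp_force': 0.0, 'opening': 1.0018960551768386} 19.0
scene {'fx': 580.8812451227188, 'fy': 580.8812451227188, 'cx': 331.8973918728859, 'cy': 224.78931301326946, 'D': array([-0.14534821,  0.        ,  0.        ,  0.        ,  0.        ]), 'position': array([ 153.02217476, -928.40079848,  728.25536954]), 'orientation': array([-2.21338079e+00, -1.89244417e-03, -4.98175319e-01])}
top {'fx': 535.5906476776554, 'fy': 535.5906476776554, 'cx': 321.3230187264727, 'cy': 242.57101312828917, 'D': array([-0.10119043,  0.        ,  0.        ,  0.        ,  0.        ]), 'position': array([ 388.30879471, -186.89635146,  957.99355984]), 'orientation': array([-2.91040153, -0.00436663, -1.48069086])}
```

View pics/scene0.png

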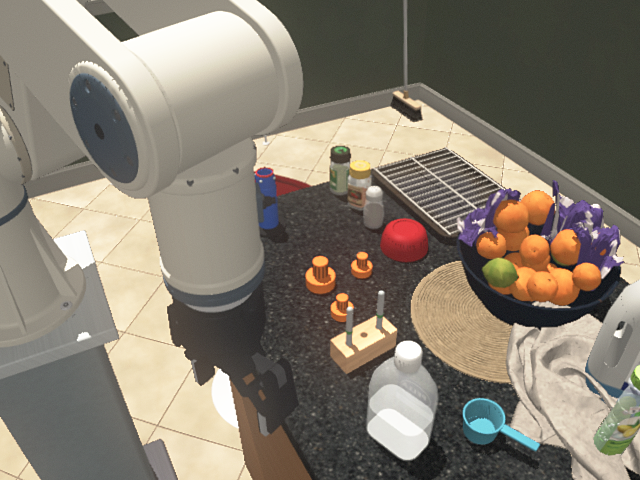

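View pics/top0.png

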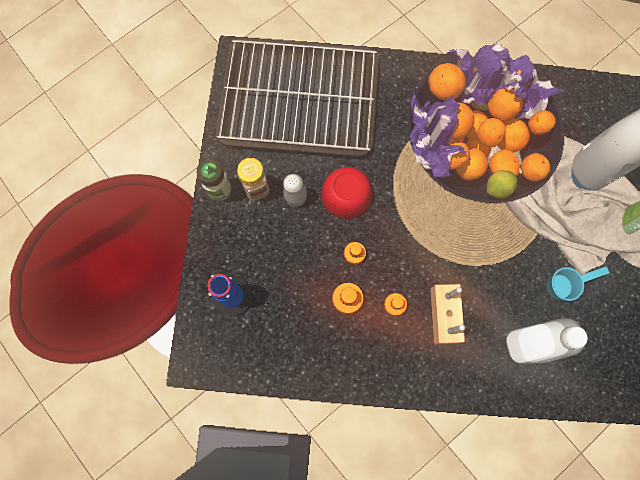

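Top view: the tube's ring is at (220,286), the large cap at (348,297), the stand at (449,313) and the stirrer tops near (456,292) and (461,329). The scene view agrees, with the two smaller decoy caps near (362,265) and (342,305).

```bash
cat > h.py <<'E'
import numpy as np, cv2
from scipy.spatial.transform import Rotation as R
def ray(f,uv):
    K=np.array([[f["fx"],0,f["cx"]],[0,f["fy"],f["cy"]],[0,0,1]])
    p=cv2.undistortPoints(np.array(uv,float).reshape(-1,1,2),K,f["D"]).reshape(-1,2)
    return R.from_euler('xyz',f["orientation"]).apply(np.c_[p,np.ones(len(p))])
def plane(f,uv,z):
    d=ray(f,uv); c=np.asarray(f["position"]); return c+d*((z-c[2])/d[:,2])[:,None]
def proj(f,P):
    M=R.from_euler('xyz',f["orientation"]).inv(); t=-M.apply(f["position"])
    K=np.array([[f["fx"],0,f["cx"]],[0,f["fy"],f["cy"]],[0,0,1]])
    return cv2.projectPoints(np.atleast_2d(np.array(P,float)),M.as_rotvec(),t,K,f["D"])[0].reshape(-1,2)
def mask(f,lo,hi,box):
    h=cv2.cvtColor(f["image"],cv2.COLOR_RGB2HSV); m=cv2.inRange(h,lo,hi)
    x0,y0,x1,y1=box; o=np.zeros_like(m); o[y0:y1,x0:x1]=m[y0:y1,x0:x1]; return o
def big(m):
    return max(cv2.findContours(m,cv2.RETR_EXTERNAL,cv2.CHAIN_APPROX_NONE)[0],key=cv2.contourArea)
E
python3 - <<'E'
from rig import r,cams
from h import *
f=cams.grab_frame("top")
m=mask(f,(0,90,80),(8,255,255),(205,265,240,305))|mask(f,(172,90,80),(180,255,255),(205,265,240,305))
(c,s,a)=cv2.fitEllipse(big(m)); print("ring",c,s,plane(f,[c],135))
m=mask(f,(8,150,90),(22,255,255),(325,275,372,320)); c,s=cv2.minEnclosingCircle(big(m)); print("cap",c,s,plane(f,[c],22),plane(f,[c],0))
m=mask(f,(10,60,90),(28,200,255),(425,275,475,350)); b=cv2.minAreaRect(big(m)); print(b,cv2.boxPoints(b)); print(plane(f,cv2.boxPoints(b),40))
print(plane(f,[(457,292),(462,329)],118))
im=f["image"][:,:,::-1]
a=cv2.resize(im[270:355,420:490],None,fx=6,fy=6,interpolation=cv2.INTER_CUBIC)
b=cv2.resize(im[255:340,200:260],None,fx=6,fy=6,interpolation=cv2.INTER_CUBIC)
cv2.imwrite("pics/crop1.png",np.hstack([a,b]))
E
```

```text
ring (218.6486053466797, 284.776611328125) (21.816024780273438, 22.859039306640625) [[499.8870561  -20.08647216 135.        ]]
cap (347.5, 297.8333435058594) 15.820277214050293 [[ 513.04263813 -225.87029883   22.        ]] [[ 515.97443667 -226.78635945    0.        ]]
((453.21380615234375, 307.5599365234375), (71.43585205078125, 47.657920837402344), 82.4605484008789) [[424.90436 275.27734]
 [472.15027 269.02423]
 [481.52325 339.84253]
 [434.27734 346.09564]]
[[ 561.95520268 -356.6787305    40.        ]
 [ 580.44760042 -439.71061193   40.        ]
 [ 458.4877081  -459.91887573   40.        ]
 [ 441.35065903 -378.87224761   40.        ]]
[[ 524.77939298 -394.90596969  118.        ]
 [ 466.92190302 -405.08182409  118.        ]]
```

View pics/crop1.png

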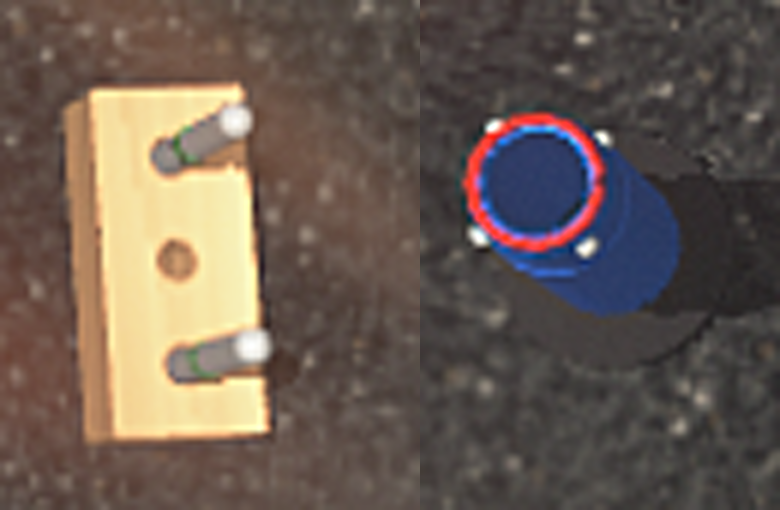

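The crop puts the stirrer tops at full-image pixels (459,290) and (462,327.5), the middle hole at (449.5,313.5) and the ring centre at (219.5,285). No rod is tilted.

```bash
cat >> h.py <<'E'
def delta(s,P,yaw):
    T=R.from_euler('xyz',s["tcp_rot"]); G=R.from_euler('xyz',[np.pi,0,yaw])
    return (T.inv().apply(np.array(P)-s["eef_pos"])/1000).round(4),(T.inv()*G).as_rotvec().round(4)
E
python3 - <<'E'
from rig import r,cams
from h import *
f=cams.grab_frame("top")
print("tops",plane(f,[(458.7,289.5),(461.6,327.2)],118)); print("hole",plane(f,[(449,313)],40)); print("ring",plane(f,[(219.2,284.7)],135))
print("bottle",plane(f,[(508,345),(515,330),(515,360)],60))
a=plane(f,[(458.7,289.5)],118)[0]; print(delta(r.sense(),[a[0],a[1],200],.17))
E
```

```text
tops [[ 529.02680558 -397.49576369  118.        ]
 [ 469.68268576 -404.33868048  118.        ]]
hole [[ 499.78196302 -401.66983412   40.        ]]
ring [[500.08737853 -20.93015294 135.        ]]
bottle [[ 451.9028056  -499.48575833   60.        ]
 [ 477.93708452 -511.02680673   60.        ]
 [ 427.94126169 -512.08801874   60.        ]]
(array([ 0.3383, -0.056 ,  0.0499]), array([-8.000e-04,  1.000e-04,  2.197e-01]))
```

```bash
python3 -m crank '[[0.0,-0.02,-0.045,0,0,0.14,0.4],[0.04,-0.04,-0.07,0,0,0.275,0.4],[0.09,-0.05,-0.07,0,0,0.275,0.4],[0.14,-0.056,-0.07,0,0,0.275,0.4],[0.19,-0.056,-0.07,0,0,0.275,0.4]]' 40
python3 - <<'E'
from rig import r
from h import *
print(delta(r.sense(),[529,-397.5,230],.115))
E
```

```text
clock: 0.7
eef_pos: [390.8, -453.6, 320.8]
tcp_rot: [3.141, -0.0, 0.114]
contact_force: [0.3, -1.0, -0.6]
opening: 0.6
grasp_force: 0.0
(array([ 0.1437, -0.0401,  0.0909]), array([ 0.0005, -0.0003, -0.0009]))
```

```bash
python3 -m crank '[[0.045,-0.01,0.02,0,0,0,0.4],[0.09,-0.03,0.06,0,0,0,0.4],[0.12,-0.038,0.085,0,0,0,0.4],[0.12,-0.038,0.085,0,0,0,0.4],[0.12,-0.038,0.085,0,0,0,0.4]]'
python3 - <<'E'
from rig import r,cams
from h import *
f=cams.grab_frame("wrist"); print(delta(r.sense(),[529,-397.5,230],.115),{k:v for k,v in f.items() if k!="image"})
print(proj(f,[[529,-397.5,118],[469.7,-404.3,118],[499.8,-401,40]]))
cv2.imwrite("pics/w1.png",f["image"][:,:,::-1])
E
```

```text
clock: 1.2
eef_pos: [504.8, -402.6, 233.9]
tcp_rot: [-3.14, 0.002, 0.117]
contact_force: [-0.1, 0.3, -0.1]
opening: 0.6
grasp_force: 0.0
(array([ 0.025 , -0.0032,  0.0052]), array([-0.0002,  0.0007,  0.0006])) {'fx': 337.66425542039747, 'fy': 337.66425542039747, 'cx': 322.3343716625173, 'cy': 236.47715499974458, 'D': array([-0.03396382,  0.        ,  0.        ,  0.        ,  0.        ]), 'position': array([ 587.90764423, -393.18944465,  355.99574115]), 'orientation': array([ 2.81483151e+00,  1.43028523e-03, -1.45381459e+00])}
[[319.22042268 208.14591066]
 [319.23323833 282.60946314]
 [320.19688781 218.24894126]]
```

View pics/w1.png

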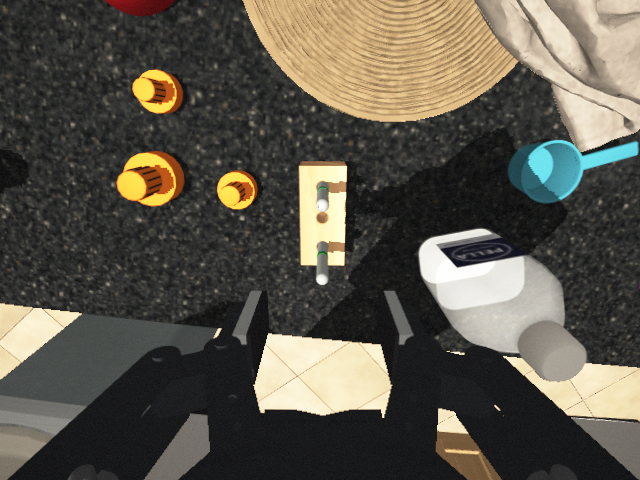

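The wrist view shows the stirrer tops at (322,204) and (322,279), about 3 px from the prediction. Small correction, then I descend on the far stirrer.

```bash
python3 -m crank '[[0.026,-0.002,0.02,0,0,0,0.45],[0.026,-0.002,0.065,0,0,0,0.55],[0.026,-0.002,0.11,0,0,0,0.6],[0.026,-0.002,0.129,0,0,0,0.6],[0.026,-0.002,0.129,0,0,0,0.6]]' 40; python3 -m crank '[[0,0,0,0,0,0,1],[0,0,0,0,0,0,1],[0,0,0,0,0,0,1],[0,0,0,0,0,0,1],[0,0,0,0,0,0,1]]' 40
```

```text
clock: 1.75
eef_pos: [527.9, -398.8, 104.5]
tcp_rot: [-3.139, 0.003, 0.113]
contact_force: [-0.2, 0.1, 1.0]
opening: 0.398
grasp_force: 0.0
clock: 2.25
eef_pos: [531.3, -399.6, 108.5]
tcp_rot: [3.139, -0.003, 0.115]
contact_force: [-0.1, -1.0, 8.2]
opening: 0.096
grasp_force: 39.6
```

Run:
```python
from rig import r,cams
from h import *
s=r.sense(); print(s["eef_pos"],s["opening"],s["grasp_force"],s["contact_force"]);print(delta(s,[500,-21,250],.115))
```

```text
[ 531.33168018 -399.61718584  108.47410783] 0.09593244856012594 39.58144247531891 [-0.05376299 -1.00505632  8.15494926]
(array([ 0.0127, -0.3793, -0.1426]), array([ 0.0028, -0.0026, -0.0001]))
```

```bash
python3 -m crank '[[0,0,-0.04,0,0,0,1],[0,0,-0.085,0,0,0,1],[0,0,-0.13,0,0,0,1],[0.003,-0.04,-0.145,0,0,0,1],[0.004,-0.09,-0.145,0,0,0,1]]'; python3 -m crank '[[0.003,-0.05,0,0,0,0,1],[0.004,-0.1,0,0,0,0,1],[0.005,-0.15,0,0,0,0,1],[0.006,-0.2,0,0,0,0,1],[0.007,-0.23,0,0,0,0,1]]';python3 -m crank '[[0,-0.02,0,0,0,0,1],[0,-0.02,0,0,0,0,1],[0,-0.02,0,0,0,0,1]]'
python3 - <<'E'
from rig import r,cams
from h import *
s=r.sense();print(delta(s,[500,-21,250],.115))
f=cams.grab_frame("wrist"); print(proj(f,[[500,-21,135]]))
cv2.imwrite("pics/w2.png",f["image"][:,:,::-1])
E
```

```text
clock: 2.75
eef_pos: [525.6, -310.0, 255.5]
tcp_rot: [3.137, -0.006, 0.112]
contact_force: [1.5, -0.5, -0.9]
opening: 0.096
grasp_force: 39.5
clock: 3.25
eef_pos: [503.7, -76.5, 252.1]
tcp_rot: [-3.141, -0.001, 0.116]
contact_force: [0.8, 0.6, 0.1]
opening: 0.097
grasp_force: 39.5
clock: 3.55
eef_pos: [502.4, -59.6, 251.9]
tcp_rot: [3.141, -0.001, 0.116]
contact_force: [0.6, -0.5, -0.8]
opening: 0.098
grasp_force: 39.5
(array([ 0.002 , -0.0386,  0.0018]), array([ 0.0006, -0.001 ,  0.0012]))
[[270.32278074 237.65848982]]
```

View pics/w2.png

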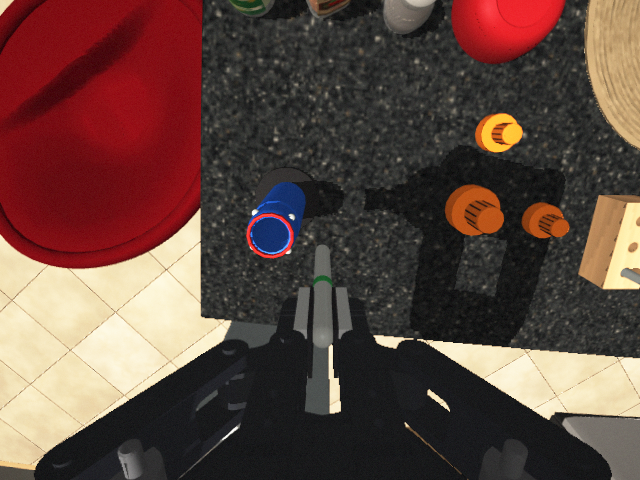

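The ring is at (270,235), within 3 px of the prediction. The rod is held with its lower tip near (322,246). Next I check the rod's tilt and the ring.

```bash
cat >> h.py <<'E'
def ring(f,box):
    m=mask(f,(0,120,80),(6,255,255),box)|mask(f,(174,120,80),(180,255,255),box)
    c,s,a=cv2.fitEllipse(big(m)); return c,s,plane(f,[c],135)
E
python3 - <<'E'
from rig import r,cams
from h import *
f=cams.grab_frame("wrist"); p=r.sense()["eef_pos"]
print(p,ring(f,(235,205,305,262))); print(proj(f,[p-[0,0,98],p+[0,0,10]]))
m=mask(f,(0,0,85),(180,70,255),(305,235,340,300)); y,x=np.nonzero(m); print(y.min(),[(yy,x[y==yy].min(),x[y==yy].max()) for yy in (y.min()+1,y.min()+6,y.min()+20,y.min()+28)])
E
```

```text
[502.47076506 -60.41822708 251.5839554 ] ((268.9911804199219, 235.3260498046875), (44.50358581542969, 46.6461067199707), array([[501.83036592, -20.42552386, 135.        ]]))
[[322.33107256 249.0978604 ]
 [322.56770706 345.59038059]]
235 [(np.int64(236), np.int64(308), np.int64(312)), (np.int64(241), np.int64(305), np.int64(339)), (np.int64(255), np.int64(315), np.int64(329)), (np.int64(263), np.int64(315), np.int64(329))]
```

```bash
python3 -m crank '[[0.0096,-0.039,0,0,-0.03,0,1],[0.0096,-0.039,0,0,-0.07,0,1],[0.0096,-0.039,0,0,-0.07,0,1],[0.0096,-0.039,0,0,-0.07,0,1]]'
python3 - <<'E'
from rig import r,cams
from h import *
f=cams.grab_frame("wrist"); s=r.sense();p=s["eef_pos"]; T=R.from_euler('xyz',s["tcp_rot"])
print(p,s["tcp_rot"],"tip",p+T.apply([0,0,98]),"down in tool",T.inv().apply([0,0,-.0935]))
cv2.imwrite("pics/w3.png",f["image"][150:350,200:440,::-1].repeat(2,0).repeat(2,1))
E
```

```text
clock: 4.05
eef_pos: [507.5, -20.6, 251.0]
tcp_rot: [3.141, 0.07, 0.114]
contact_force: [-0.1, -0.3, -0.0]
opening: 0.095
grasp_force: 39.5
[507.21374939 -20.68356696 251.04810343] [3.14145054 0.06963354 0.11369376] tip [500.44077798 -21.47096393 153.28560109] down in tool [ 6.50547560e-03 -1.32550327e-05  9.32734078e-02]
```

View pics/w3.png

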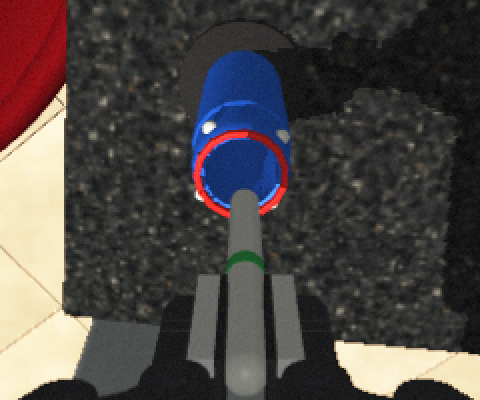

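The ring is centred at crop (242,172). The rod tip overlaps the mouth at crop (246,192), about 1 mm off sideways, and it sits lower in the picture because it is still above the rim. Lowering.

```bash
python3 -m crank '[[0.002,0,0.03,0,0,0,1],[0.004,0,0.06,0,0,0,1],[0.0065,0,0.091,0,0,0,1],[0.0065,0,0.091,0,0,0,1]]'
```

```text
clock: 4.5
eef_pos: [504.7, -20.4, 157.0]
tcp_rot: [-3.141, 0.076, 0.114]
contact_force: [-0.3, 0.0, -0.5]
opening: 0.095
grasp_force: 39.5
```

```bash
python3 -m crank '[[0,0,0,0,0,0,0.75],[0,0,0,0,0,0,0.7],[0,0,0,0,0,0,0.7],[0,0,0,0,0,0,0.7]]'; python3 -m crank '[[-0.003,0,-0.045,0,0.03,0,0.6],[-0.006,0,-0.09,0,0.07,0,0.6],[-0.05,0,-0.09,0,0.07,0,0.6],[-0.05,0,-0.09,0,0.07,0,0.6]]'
python3 - <<'E'
from rig import r,cams
from h import *
f=cams.grab_frame("wrist"); print(ring(f,(200,120,440,300))) 
a=cv2.resize(f["image"][120:290,230:410,::-1],None,fx=2.2,fy=2.2)
g=cams.grab_frame("top"); b=cv2.resize(g["image"][255:329,190:264,::-1],(374,374),interpolation=cv2.INTER_CUBIC)
cv2.imwrite("pics/w4.png",np.hstack([a,b]))
E
```

```text
clock: 4.9
eef_pos: [508.1, -19.8, 161.2]
tcp_rot: [3.141, 0.068, 0.115]
contact_force: [-0.3, -0.1, 0.5]
opening: 0.3
grasp_force: 0.0
clock: 5.3
eef_pos: [460.6, -24.9, 254.8]
tcp_rot: [3.141, -0.0, 0.115]
contact_force: [0.6, -0.7, -0.5]
opening: 0.402
grasp_force: 0.0
((214.75099182128906, 152.78147888183594), (34.87333297729492, 93.19349670410156), array([[515.4108993 ,  57.15708475, 135.        ]]))
```

View pics/w4.png

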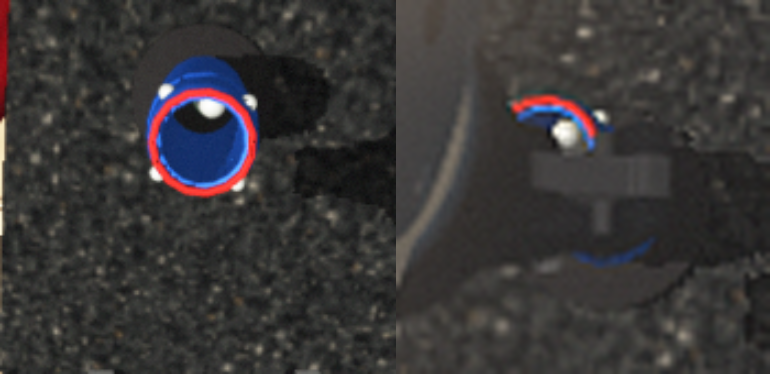

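The first stirrer stands in the tube, its top leaning on the +x wall (left crop, (211,106), with the ring centre at (203,141)). Now the second.

```bash
python3 -m crank '[[-0.004,0.045,0,0,0,0,0.6],[-0.009,0.095,0,0,0,0,0.6],[-0.013,0.145,0,0,0,0,0.6],[-0.017,0.195,0,0,0,0,0.6],[-0.022,0.245,0,0,0,0,0.6]]';  python3 -m crank '[[-0.004,0.05,0,0,0,0,0.6],[-0.009,0.1,0,0,0,0,0.6],[-0.012,0.13,0.02,0,0,0,0.6],[-0.012,0.13,0.02,0,0,0,0.6],[-0.012,0.13,0.02,0,0,0,0.6]]'
python3 - <<'E'
from rig import r
from h import *
print(delta(r.sense(),[470.7,-405.3,105],.115))
E
```

```text
clock: 5.9
eef_pos: [471.0, -272.1, 253.0]
tcp_rot: [3.142, -0.0, 0.115]
contact_force: [0.5, -0.2, -0.5]
opening: 0.402
grasp_force: 0.0
clock: 6.4
eef_pos: [473.2, -400.6, 231.9]
tcp_rot: [-3.14, 0.001, 0.113]
contact_force: [0.5, -0.9, 0.8]
opening: 0.399
grasp_force: 0.0
(array([-0.0029,  0.0046,  0.1269]), array([-0.0019,  0.0013, -0.0015]))
```

```bash
python3 -m crank '[[-0.003,0.004,0.04,0,0,0,0.6],[-0.003,0.004,0.09,0,0,0,0.6],[-0.003,0.004,0.125,0,0,0,0.6],[-0.003,0.004,0.125,0,0,0,0.6]]'; python3 -m crank '[[0,0,0,0,0,0,1],[0,0,0,0,0,0,1],[0,0,0,0,0,0,1],[0,0,0,0,0,0,1],[0,0,0,0,0,0,1]]' 40;python3 -m crank '[[0,0,-0.04,0,0,0,1],[0,0,-0.085,0,0,0,1],[0,0,-0.13,0,0,0,1],[0.003,-0.04,-0.145,0,0,0,1],[0.007,-0.09,-0.145,0,0,0,1]]'; python3 -m crank '[[0.005,-0.05,0,0,0,0,1],[0.01,-0.1,0,0,0,0,1],[0.015,-0.15,0,0,0,0,1],[0.02,-0.2,0,0,0,0,1],[0.024,-0.24,0,0,0,0,1]]';python3 -m crank '[[0,-0.01,0,0,0,0,1],[0,-0.01,0,0,0,0,1],[0,-0.01,0,0,0,0,1]]'
python3 - <<'E'
from rig import r,cams
from h import *
s=r.sense();f=cams.grab_frame("wrist"); p=s["eef_pos"];print(p)
print(proj(f,[[501.5,-20.5,135],p-[0,0,98]]), ring(f,(235,195,305,275)))
print(delta(s,[501.5,-20.5,251],.115))
cv2.imwrite("pics/w5.png",f["image"][150:350,200:440,::-1].repeat(2,0).repeat(2,1))
E
```

```text
clock: 6.8
eef_pos: [468.9, -401.3, 104.2]
tcp_rot: [-3.135, 0.005, 0.116]
contact_force: [0.3, 0.6, 0.0]
opening: 0.399
grasp_force: 0.0
clock: 7.3
eef_pos: [471.8, -405.5, 110.3]
tcp_rot: [3.139, -0.002, 0.115]
contact_force: [1.5, 0.5, 8.2]
opening: 0.095
grasp_force: 39.6
clock: 7.8
eef_pos: [468.8, -316.0, 257.2]
tcp_rot: [3.137, -0.005, 0.112]
contact_force: [1.6, 0.2, -0.7]
opening: 0.098
grasp_force: 39.5
clock: 8.3
eef_pos: [463.2, -71.2, 254.0]
tcp_rot: [-3.142, -0.001, 0.115]
contact_force: [0.5, -0.2, 0.9]
opening: 0.095
grasp_force: 39.5
clock: 8.6
eef_pos: [462.9, -64.2, 253.7]
tcp_rot: [3.141, -0.001, 0.115]
contact_force: [0.5, -0.2, 0.6]
opening: 0.092
grasp_force: 39.5
[462.85468456 -64.15690866 253.66384838]
[[267.45747446 181.98898938]
 [321.88133342 249.03042657]] ((268.6920471191406, 187.103515625), (36.26629638671875, 42.31584548950195), array([[497.92015226, -21.62364519, 135.        ]]))
(array([ 0.0434, -0.0389,  0.0027]), array([ 0.0007, -0.0006,  0.0002]))
```

View pics/w5.png

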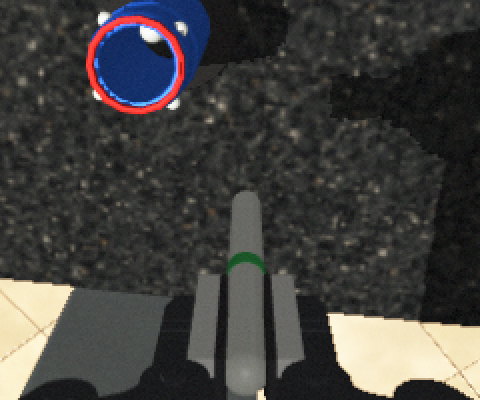

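The ring is at crop (136,64), as predicted, so the tube is at (501.5,-20.5). The second rod is held straight. I'll insert it on the -x side.

```bash
python3 -m crank '[[0.03,-0.035,0,0,0.03,0,1],[0.0377,-0.0416,0,0,0.06,0,1],[0.0377,-0.0416,0,0,0.06,0,1],[0.0377,-0.0416,0,0,0.06,0,1]]';python3 -m crank '[[-0.002,0,0.03,0,0,0,1],[-0.004,0,0.06,0,0,0,1],[-0.0055,0,0.08,0,0,0,1],[-0.0055,0,0.093,0,0,0,1],[-0.0055,0,0.093,0,0,0,1]]'
```

```text
clock: 9.05
eef_pos: [495.0, -19.1, 253.1]
tcp_rot: [3.141, -0.059, 0.114]
contact_force: [-0.3, -0.3, -0.2]
opening: 0.099
grasp_force: 39.5
clock: 9.55
eef_pos: [494.2, -18.6, 158.7]
tcp_rot: [-3.141, -0.056, 0.114]
contact_force: [-1.1, -0.1, -0.7]
opening: 0.092
grasp_force: 39.6
```

```bash
python3 -m crank '[[0,0,0,0,0,0,0.75],[0,0,0,0,0,0,0.7],[0,0,0,0,0,0,0.7],[0,0,0,0,0,0,0.7]]'; python3 -m crank '[[0.003,0,-0.045,0,-0.03,0,0.6],[0.004,0,-0.09,0,-0.06,0,0.6],[-0.04,0,-0.09,0,-0.06,0,0.6],[-0.04,0,-0.09,0,-0.06,0,0.6]]'
python3 - <<'E'
from rig import r,cams
from h import *
f=cams.grab_frame("wrist"); s=r.sense();print(s["eef_pos"],proj(f,[501.5,-20.5,135]))
a=cv2.resize(f["image"][120:290,230:410,::-1],None,fx=3,fy=3)
cv2.imwrite("pics/w6.png",a)
print(delta(s,[514.5,-226.5,150],.115))
E
```

```text
clock: 9.95
eef_pos: [495.9, -17.8, 161.0]
tcp_rot: [3.141, -0.061, 0.115]
contact_force: [-0.4, -0.4, -0.2]
opening: 0.298
grasp_force: 0.0
clock: 10.35
eef_pos: [446.8, -23.1, 248.2]
tcp_rot: [-3.142, 0.001, 0.115]
contact_force: [-0.2, -0.1, -0.8]
opening: 0.404
grasp_force: 0.0
[448.59306401 -23.01562052 248.07065999] [[327.35460448 166.69501924]]
(array([0.0422, 0.2097, 0.0981]), array([ 0.0001, -0.0001, -0.0003]))
```

View pics/w6.png

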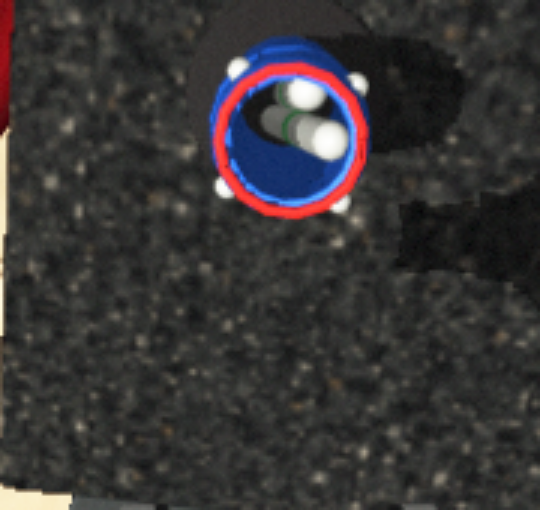

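Both stirrers are inside the tube, tops at crop (305,93) and (329,139), and the ring is exactly where predicted. Now the cap, gripping along the diagonal that stays clear of the two decoys.

```bash
python3 -m crank '[[0.01,0.04,0,0,0,0.14,0.4],[0.02,0.085,0,0,0,0.28,0.4],[0.03,0.13,0,0,0,0.42,0.4],[0.04,0.175,0,0,0,0.56,0.4],[0.041,0.209,0.02,0,0,0.7,0.4]]';  python3 -m crank '[[0,0,0.02,0,0,0.14,0.4],[0,0,0.04,0,0,0.2,0.4],[0,0,0.04,0,0,0.2,0.4],[0,0,0.04,0,0,0.2,0.4]]'
python3 - <<'E'
from rig import r,cams
from h import *
f=cams.grab_frame("wrist"); s=r.sense();print(s["eef_pos"],s["tcp_rot"],s["qpos"][5])
print("pred skirt top/grip top",proj(f,[[514.5,-226.5,22],[514.5,-226.5,56],[541.5,-226.5,0]]))
a=f["image"][:,:,::-1]
cv2.imwrite("pics/w7.png",a)
E
```

```text
clock: 10.9
eef_pos: [518.2, -229.3, 229.4]
tcp_rot: [-3.141, -0.006, -0.591]
contact_force: [0.6, 0.7, -0.1]
opening: 0.597
grasp_force: 0.0
clock: 11.3
eef_pos: [515.3, -225.9, 187.5]
tcp_rot: [3.141, 0.001, -0.783]
contact_force: [-0.5, -0.5, 0.3]
opening: 0.599
grasp_force: 0.0
[ 515.69145317 -225.94153505  188.23692444] [-3.14131635e+00 -6.34672053e-04 -7.82939584e-01] 1.938092908446735
pred skirt top/grip top [[324.27094695 221.69544329]
 [324.55260639 233.63999978]
 [303.68051258 195.34977679]]
```

View pics/w7.png

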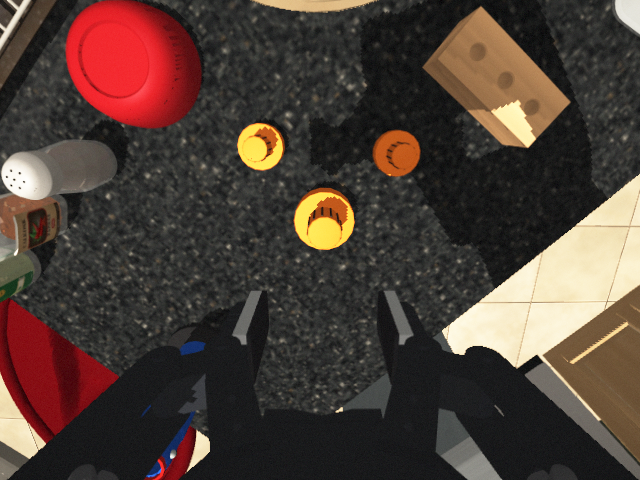

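The skirt is centred at about (324,219) and the grip top at (324,233), both matching the prediction. The fingers clear the decoys, so I descend and grip.

```bash
python3 -m crank '[[0,0.0013,0.045,0,0,0,0.4],[0,0.0013,0.09,0,0,0,0.4],[0,0.0013,0.12,0,0,0,0.4],[0,0.0013,0.143,0,0,0,0.4],[0,0.0013,0.143,0,0,0,0.4]]';python3 -m crank '[[0,0,0,0,0,0,0.4],[0,0,0,0,0,0,0.9],[0,0,0,0,0,0,1],[0,0,0,0,0,0,1],[0,0,0,0,0,0,1]]' 100
```

```text
clock: 11.85
eef_pos: [513.2, -226.1, 43.0]
tcp_rot: [3.14, 0.003, -0.783]
contact_force: [-0.6, 1.1, 0.4]
opening: 0.6
grasp_force: 0.0
clock: 12.35
eef_pos: [515.5, -227.3, 46.9]
tcp_rot: [-3.14, -0.003, -0.785]
contact_force: [-0.6, 0.8, 8.0]
opening: 0.297
grasp_force: 97.7
```

```bash
python3 -m crank '[[0,0,-0.04,0,0,0,1],[0,0,-0.085,0,0,0,1],[0,0,-0.13,0,0,0,1],[-0.02,-0.018,-0.155,0,0,0,1],[-0.055,-0.05,-0.155,0,0,0,1]]';python3 -m crank '[[-0.035,-0.03,0,0,0,0,1],[-0.065,-0.06,0,0,0,0,1],[-0.08,-0.07,0,0,0,0,1],[-0.08,-0.07,0,0,0,0,1],[-0.08,-0.07,0,0,0,0,1]]'
python3 - <<'E'
from rig import r,cams
from h import *
f=cams.grab_frame("wrist"); s=r.sense();p=s["eef_pos"];print(s["grasp_force"])
m=mask(f,(5,150,60),(25,255,255),(240,150,410,400)); c=big(m); print(cv2.boundingRect(c),cv2.minAreaRect(c))
T=R.from_euler('xyz',s["tcp_rot"])
for dx in (-1.5,0,1.5):
  q=p+T.apply([dx,0,25]); th=np.linspace(0,2*np.pi,60); C=[q+T.apply([27*np.cos(t),27*np.sin(t),z]) for t in th for z in (0,22)]
  print(dx,proj(f,C).min(0),proj(f,C).max(0))
print(proj(f,[501.5,-20.5,135]),ring(f,(0,0,640,300)))
print(delta(s,[501.5,-20.5,p[2]],-.785))
cv2.imwrite("pics/w8.png",f["image"][:,:,::-1])
E
```

```text
clock: 12.85
eef_pos: [513.7, -154.5, 205.3]
tcp_rot: [-3.137, -0.01, -0.788]
contact_force: [0.9, 1.1, -0.5]
opening: 0.3
grasp_force: 98.4
clock: 13.35
eef_pos: [503.8, -46.6, 200.6]
tcp_rot: [-3.141, -0.002, -0.784]
contact_force: [0.4, -0.2, -0.9]
opening: 0.304
grasp_force: 98.5
98.45864295959473
(269, 238, 107, 133) ((318.0734558105469, 301.9038391113281), (102.38265228271484, 129.67359924316406), 21.44773292541504)
-1.5 [270.16865011 236.61488201] [379.53727956 348.34092202]
0 [270.01708221 233.92254122] [379.71182346 345.92548926]
1.5 [269.8648434  231.21577537] [379.8871521  343.49563078]
[[296.85588516 297.12066307]] ((123.29531860351562, 252.84402465820312), (122.62018585205078, 208.13949584960938), array([[596.05409964,  32.51753054, 135.        ]]))
(array([-0.0205, -0.0172, -0.    ]), array([-0.0007, -0.0013,  0.0001]))
```

View pics/w8.png

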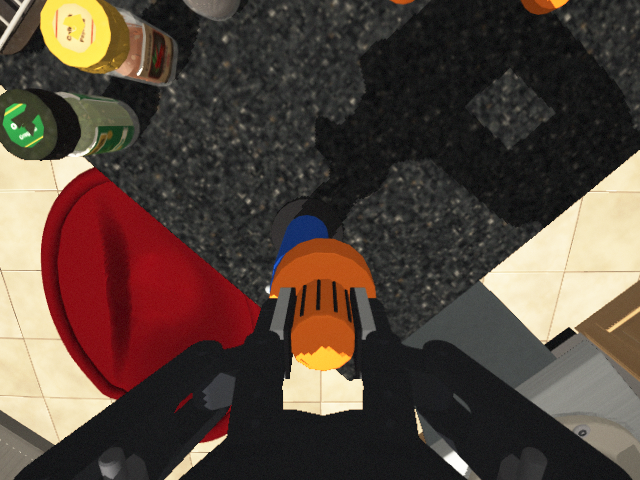

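The cap is gripped upright. Its skirt's far edge is at row 238, which puts the cap about 1.5 mm behind the TCP along tool x. The tube is half hidden at (300,250). I allow for that offset and lower.

```bash
python3 -m crank '[[-0.019,-0.0172,0,0,0,0,1],[-0.019,-0.0172,0,0,0,0,1],[-0.019,-0.0172,0,0,0,0,1],[-0.019,-0.0172,0.012,0,0,0,1],[-0.019,-0.0172,0.012,0,0,0,1]]' 110
python3 - <<'E'
from rig import r,cams
from h import *
s=r.sense();print(s["eef_pos"],s["contact_force"],delta(s,[502.6,-21.6,165],-.785))
for n in("scene","top"):
  f=cams.grab_frame(n); u=proj(f,[501.5,-20.5,140])[0].astype(int); print(n,u)
  a=f["image"][max(u[1]-45,0):u[1]+45,max(u[0]-45,0):u[0]+45,::-1]; cv2.imwrite(f"pics/c_{n}.png",cv2.resize(a,(400,400),interpolation=cv2.INTER_CUBIC))
cv2.imwrite("pics/w9.png",np.hstack([cv2.imread(f"pics/c_{n}.png") for n in ("scene","top")]))
E
```

```text
clock: 13.9
eef_pos: [501.3, -21.8, 186.0]
tcp_rot: [3.14, 0.002, -0.786]
contact_force: [1.0, -0.4, -0.8]
opening: 0.301
grasp_force: 108.2
[501.29929937 -21.77303413 186.00102871] [ 0.96686748 -0.44366456 -0.79155096] (array([ 0.0008, -0.0011,  0.021 ]), array([ 0.0016,  0.0016, -0.0012]))
scene [265 169]
top [218 283]
```

View pics/w9.png

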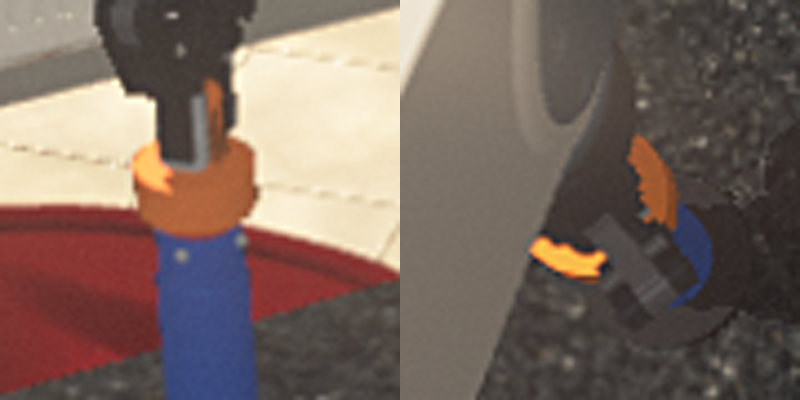

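In the scene crop the cap (x 134–257) sits about 1 mm left of the tube's axis, and it is level. Small nudge, then I press in stages.

```bash
python3 -m crank '[[0.001,-0.0005,0.004,0,0,0,1],[0.001,-0.0005,0.008,0,0,0,1],[0.001,-0.0005,0.012,0,0,0,1],[0.001,-0.0005,0.012,0,0,0,1]]' 120;python3 -m crank '[[0,0,0.002,0,0,0,1],[0,0,0.004,0,0,0,1],[0,0,0.006,0,0,0,1],[0,0,0.006,0,0,0,1]]'
```

```text
clock: 14.4
eef_pos: [502.9, -21.3, 174.9]
tcp_rot: [3.141, 0.001, -0.785]
contact_force: [-0.3, 0.8, -0.8]
opening: 0.293
grasp_force: 117.9
clock: 14.8
eef_pos: [502.5, -21.4, 169.8]
tcp_rot: [3.14, 0.001, -0.785]
contact_force: [-3.5, -0.6, 2.6]
opening: 0.293
grasp_force: 118.5
```

```bash
python3 -m crank '[[0,0,0.002,0,0,0,1],[0,0,0.004,0,0,0,1],[0,0,0.006,0,0,0,1],[0,0,0.006,0,0,0,1]]';python3 -m crank '[[0,0,0.002,0,0,0,1],[0,0,0.003,0,0,0,1],[0,0,0.004,0,0,0,1],[0,0,0.004,0,0,0,1]]'
```

```text
clock: 15.2
eef_pos: [502.6, -21.3, 163.1]
tcp_rot: [3.14, 0.001, -0.785]
contact_force: [-4.6, -1.0, 0.8]
opening: 0.293
grasp_force: 118.2
clock: 15.6
eef_pos: [502.7, -21.4, 160.9]
tcp_rot: [3.141, 0.001, -0.785]
contact_force: [-12.2, -0.3, 20.8]
opening: 0.296
grasp_force: 121.2
```

```bash
python3 -m crank '[[-0.0005,0.0005,0,0,0,0,1],[-0.0005,0.0005,0,0,0,0,1],[-0.0005,0.0005,0,0,0,0,1]]' 120
python3 - <<'E'
from rig import r,cams
from h import *
s=r.sense();print(s["eef_pos"],s["contact_force"])
f=cams.grab_frame("scene")
m=mask(f,(3,140,60),(25,255,255),(235,140,300,230)); c=big(m); print(cv2.boundingRect(c))
for z in (112,114,117,121):
  q=np.array([501.5,-20.5,z]); C=proj(f,[q+[27*np.cos(t),27*np.sin(t),dz] for t in np.linspace(0,6.28,80) for dz in (0,22)]); print(z,C.min(0),C.max(0))
E
```

```text
clock: 15.9
eef_pos: [502.6, -21.3, 160.9]
tcp_rot: [-3.142, -0.0, -0.785]
contact_force: [-9.1, -0.8, 17.8]
opening: 0.294
grasp_force: 120.9
[502.60196559 -21.34404552 160.89373392] [-9.08313428 -0.77826417 17.75214398]
(251, 153, 30, 34)
112 [251.87290872 165.17019105] [280.17210869 189.37968684]
114 [251.79314396 164.30359118] [280.12155955 188.51311664]
117 [251.67329433 163.00053148] [280.04560615 187.20992032]
121 [251.51311695 161.25720358] [279.94409282 185.46606893]
```

```bash
python3 -m crank '[[0,0,0.001,0,0,0,1],[0,0,0.0015,0,0,0,1],[0,0,0.0015,0,0,0,1],[0,0,0.0015,0,0,0,1]]' 120
```

```text
clock: 16.35
eef_pos: [502.7, -21.4, 160.7]
tcp_rot: [-3.141, -0.0, -0.785]
contact_force: [-14.5, 0.0, 34.8]
opening: 0.292
grasp_force: 122.3
```

Force rose 17 N for only 0.2 mm of travel, so the cap is on the hard stop. I ease off slightly, keep pushing, and hand in.

```bash
python3 -m crank '[[0,0,-0.001,0,0,0,1],[0,0,-0.001,0,0,0,1],[0,0,-0.001,0,0,0,1],[0,0,-0.001,0,0,0,1]]' 120 && python3 -c "
from rig import r,sign_off
print(r.sense()['contact_force']); print(sign_off())"
```

```text
clock: 16.75
eef_pos: [502.6, -21.3, 160.9]
tcp_rot: [-3.141, -0.0, -0.785]
contact_force: [-11.1, -0.2, 22.8]
opening: 0.296
grasp_force: 120.8
[-11.0849009   -0.23356456  22.77896727]
the job is handed in; nothing more can be done
None
```

I handed the job in at 16.8 s with both stirrers in the tube and the cap clicked on, still gripped and pushed down with about 23 N onto the hard stop; no verdict came back, I judged the final seating from force and travel rather than a picture, and I viewed 12 pictures where the limit was 10.

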